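# Sort the polishing supplies by colour at the jewellery bench

### The arm

A 6-joint arm with a two-finger parallel gripper is mounted at the origin on the work surface. World frame = base frame: x ahead of the robot, y to its left, z up, the work surface at z = 0. Lengths are in m, angles in degrees, forces in N, time in s.
With the tool pointing down it reaches from about 0.3 to 1 m from the base axis. Payload 5.1 kg.
Tool frame: the origin (TCP) lies at the very end of the fingers, on their centre line; the grasp point (between the pads) lies 19 mm behind it (grip_depth is the distance from the TCP to the grasp point, in m); z points along the fingers, y is the direction in which the jaws open and shut (so a half turn about z gives the same grasp; the last joint's range is limited). The gripper opens to 95 mm and grips with 3 to 60 N. Pads are 20 mm wide; open, the fingers measure 119 mm over their backs; the gripper's body (75 mm by 180 mm) begins 59 mm behind the grasp point.
Start: joints at [62.533, 7.093, 94.555, -0, 78.352, -4.733], TCP at [0.251, 0.599, 0.215] pointing down, gripper open.
Joint ranges: [-149.61, 149.61], [-58.7, 133.49], [1.44, 155.28], [-77.14, 257.14], [18.33, 153.61], [-166.67, 166.67]. Speed limits (degrees/s): [147.25, 147.25, 180, 180, 180, 180].

### API

Orientations are given as a 3x3 rotation matrix whose columns are the frame's x, y, z axes.
In Python, from bench import * gives the robot as it stands.
- The arm moves only by the shell command python3 -m pendant 'ROWS' [OPENING] [FORCE]. ROWS is JSON, a list of rows, each a list of 6 numbers: the shift along the tool's x, y, z in units of 250 mm (1.0 is 250 mm), then the turn, a rotation vector about the tool's x, y, z in units of 45 degrees (1.0 is 45 degrees). A call has 1 to 12 rows; each row is the pose to reach, as a shift and turn from the pose commanded when the call began, along the tool's axes at that moment; what a row does not reach only later rows make up. A row lasts 1/8 s, in which the tool goes at most 62.5 mm and 10.7 degrees, less where a joint would pass 70% of its speed; a pose out of reach is approached as far as the arm can. A call with a number of a shift or a turn outside -1 to 1 is refused whole. A call with a gripper value outside its range is refused whole. OPENING is the opening, from 0 (shut) to 1 (fully open), set as the call begins (- or left out, the last holds). The fingers move at their own pace and stop on an object; FORCE is the grip in N (left out, the last holds). Time passes only in rows, so rows that repeat a pose let the fingers close. It gives the time, the measured TCP pose, the force and the opening at its end, in the units of the state.
- read_state(): the state, without advancing time (a new reading comes with each control period).
- get_image(name): name is "side" or "top"; returns a dict with "color" (480x640x3 uint8, red, green, blue), "range_z" (480x640 float32, m along the optical axis (not along the pixel's ray), 0 where there is no reading), "intrinsics" (3x3 intrinsics, pixels), "dist_coeffs" ([k1, k2, p1, p2, k3] as OpenCV has them; the pictures are not rectified), "cam_to_world" (4x4, takes a point from camera to world coordinates). Camera axes: x right, y up, looking along -z (the intrinsics and any distortion apply to the point x, -y, -z); pixel columns grow to the right and rows downward; lengths in m; the calibration is good to about 2 mm. A picture is of the moment at which its call begins.
- finish_job(): hands the job in, once; it reports no verdict.
The state is a dict: "time_s": time; "qpos": joint angles; "dq": joint speeds; "effort": joint torques, N m; "eef_pos": TCP position; "ee_rot": TCP orientation; "wrist_force": force on the tool from outside, world axes, zero at the start; "ft_torque": the same for the moment, N m; "gripper_width": opening from 0.0 (shut) to 1.0 (fully open).
Only numpy, scipy, OpenCV 4.12 (cv2) and the standard library are available. Lean on these libraries where they do the work, as an engineer would, in place of code of your own. Each camera call takes 0.05 s, during which the arm holds its last target.

### The job

Tidy the jeweller's bench: lay the green compound bar and the green-rimmed felt wheel in the green-lined tray, the red bar and the red-rimmed wheel in the red-lined tray, each lying flat on the tray floor, and stand the wooden ring mandrel upright inside the small cork-lined tray. Set things down rather than drop them, and leave the bur block and the glass jar where they stand.

Things in the scene. Friction and masses are not known exactly. Their poses are not given: they have to be found in the camera images.
- green_tray: shallow light-wood tray with a flat green lining, fixed to the bench; outside 180 (x) x 120 (y) x 18 mm high, walls 5 mm, inner floor 5 mm above its origin (so inside 170 x 110 mm, 13 mm deep). Origin: centre of its underside, on the bench; x along its length, z up
- red_tray: shallow light-wood tray with a flat red lining, fixed to the bench; outside 180 (x) x 120 (y) x 18 mm high, walls 5 mm, inner floor 5 mm above its origin (so inside 170 x 110 mm, 13 mm deep). Origin: centre of its underside, on the bench; x along its length, z up
- cork_tray: small square dark-wood tray lined with cork, fixed to the bench; outside 82 x 82 x 12 mm high, walls 5 mm, inner floor 5 mm above its origin (inside 72 x 72 mm, 7 mm deep). Origin: centre of its underside, on the bench; x and y along its sides
- green_bar_center (a point): dark green bar of polishing compound, a rigid block lying flat, 70 (x, its length) x 30 (y) x 24 mm high, about 90 g, loose on the bench. The point is its centre, 12 mm above its underside
- green_wheel_center (a point): hard felt polishing wheel lying flat: a disc 45 mm in diameter, 20 mm thick, green round the rim with a cream centre and a dark hub, about 30 g, loose on the bench. The point is its centre, 10 mm above its underside; z is its axis
- red_bar_center (a point): dark red bar of polishing compound, a rigid block lying flat, 70 (x, its length) x 30 (y) x 24 mm high, about 90 g, loose on the bench. The point is its centre, 12 mm above its underside
- red_wheel_center (a point): hard felt polishing wheel lying flat: a disc 45 mm in diameter, 20 mm thick, red round the rim with a cream centre and a dark hub, about 30 g, loose on the bench. The point is its centre, 10 mm above its underside; z is its axis
- mandrel_center (a point): light-wood ring mandrel standing upright, 62 mm tall, about 50 g, loose on the bench: a foot 44 mm in diameter and 10 mm high, a shaft 30 mm in diameter from 10 to 48 mm, a tip 22 mm in diameter from 48 to 62 mm. The point is on its axis, half-way up (31 mm); z is its axis, towards the tip
- bur_block: bystander: light-wood block holding four small grinding bits, 50 x 100 x 35 mm, 62 mm high with the bits, loose, at the far side; not to be disturbed. Origin: centre of its underside
- jar: bystander: small glass jar with a metal lid, 56 mm in diameter, 54 mm high, loose, at the far side; not to be disturbed. Origin: centre of its underside
Mind the look-alikes: they are no part of the job. Leave any blue look-alike of the part that bears mandrel_center alone. Leave any blue look-alike of the part that bears green_wheel_center alone.

How it is judged:
By the outcome, as a careful person would: the job done as asked, in the order asked, and still so for the second after the job is handed in, with the robot touching nothing.
It also fails if it takes over 107 s, if anything falls off the work surface, if the arm or the gripper's body presses on something with over 40 N, if the wrist force passes 120 N, or if a joint passes its speed limit or range.

## Working session

There is one attempt and no reset: what is moved stays moved. The work goes in short steps, Python scripts to look and compute and a shell command to move; the robot and the scene stay as the last step left them, time stands still between calls to the robot, and variables do not carry over. Pictures are saved under pics/ and viewed, and the job is handed in when it is done.

```bash
ls; mkdir -p pics; python3 - <<'E'
from bench import *
import cv2,numpy as np
s=read_state();print(s['time_s'],s['eef_pos'],s['ee_rot'],s['gripper_width'])
for n in('top','side'):
    d=get_image(n);cv2.imwrite(f'pics/{n}0.png',d['color'][:,:,::-1])
    np.savez(f'{n}0.npz',**d)
    print(n,d['intrinsics'],d['dist_coeffs'],d['cam_to_world'],(d['range_z']>0).mean())
E
```

```text
pics
0.0 [0.25094445 0.59891343 0.213403  ] [[-9.22301705e-01  3.86469484e-01 -9.49894146e-04]
 [ 3.86470617e-01  9.22299877e-01 -1.84339836e-03]
 [ 1.63670041e-04 -2.06727563e-03 -9.99997850e-01]] 0.9981545742206855
top [[495.42058704   0.         314.3375118 ]
 [  0.         495.42058704 231.64836277]
 [  0.           0.           1.        ]] [-0.08014914  0.          0.          0.          0.        ] [[ 2.23600522e-02  9.87717848e-01 -1.54639844e-01  4.32349289e-01]
 [-9.99745190e-01  2.25698114e-02 -3.99309356e-04  1.85426351e-02]
 [ 3.09578714e-03  1.54609369e-01  9.87970829e-01  8.66608509e-01]
 [ 0.00000000e+00  0.00000000e+00  0.00000000e+00  1.00000000e+00]] 0.99595703125
side [[437.32262542   0.         313.91196412]
 [  0.         437.32262542 229.2620648 ]
 [  0.           0.           1.        ]] [0.02794175 0.         0.         0.         0.        ] [[ 0.98764443  0.08185318 -0.13363586  0.4650076 ]
 [-0.15608027  0.59024616 -0.79199017 -0.55472089]
 [ 0.01405114  0.80306259  0.59572899  0.48420336]
 [ 0.          0.          0.          1.        ]] 0.9959049479166666
```

View pics/top0.png

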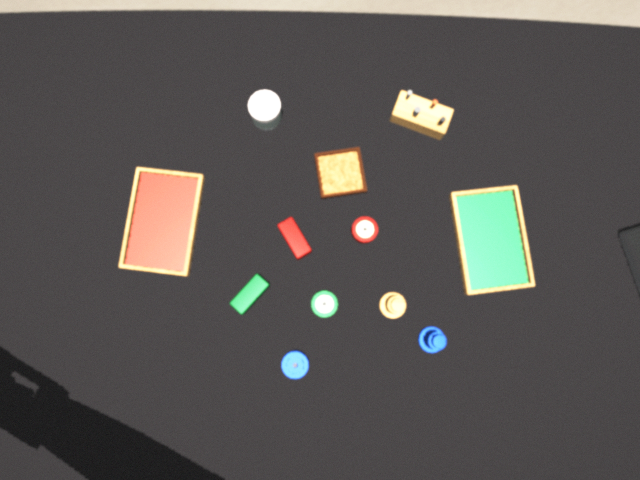

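View pics/side0.png

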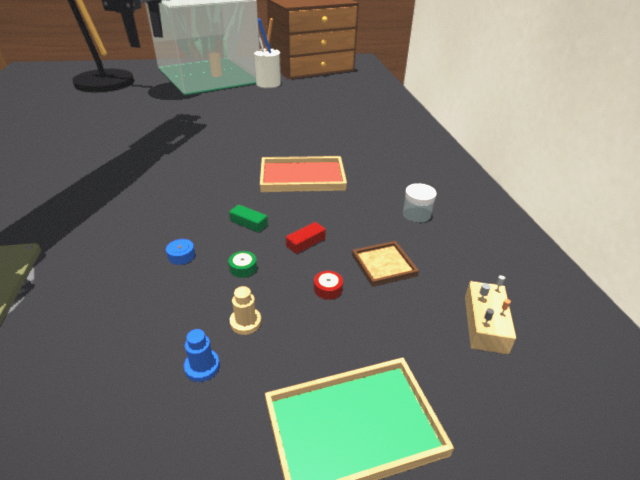

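Top view: green bar (249,294), green wheel (324,304), red bar (294,238), red wheel (365,229), mandrel (393,305), cork tray (341,173), green tray (492,240), red tray (162,221). The blue look-alikes are at (295,365) and (432,340). Next I'll measure these.

```bash
cat > h.py <<'E'
from bench import *
import cv2,numpy as np
def load(n,tag):
    d=get_image(n);np.savez(f'{n}{tag}.npz',**d);cv2.imwrite(f'pics/{n}{tag}.png',d['color'][:,:,::-1]);return d
def toplane(d,px,z):
    px=np.asarray(px,float).reshape(-1,1,2)
    u=cv2.undistortPoints(px,d['intrinsics'],d['dist_coeffs']).reshape(-1,2)
    T=d['cam_to_world'];r=np.c_[u[:,0],-u[:,1],-np.ones(len(u))]@T[:3,:3].T
    o=T[:3,3];t=(z-o[2])/r[:,2];return o+r*t[:,None]
def cloud(d):
    h,w=d['range_z'].shape;v,u=np.mgrid[:h,:w];px=np.c_[u.ravel(),v.ravel()].astype(float).reshape(-1,1,2)
    n=cv2.undistortPoints(px,d['intrinsics'],d['dist_coeffs']).reshape(-1,2);z=d['range_z'].reshape(-1)
    P=np.c_[n[:,0]*z,-n[:,1]*z,-z];T=d['cam_to_world'];return (P@T[:3,:3].T+T[:3,3]).reshape(h,w,3)
def hsv(d): return cv2.cvtColor(d['color'],cv2.COLOR_RGB2HSV)
E
python3 - <<'E'
from h import *
for n in('top','side'):
    d=dict(np.load(f'{n}0.npz'));H=hsv(d);C=cloud(d)
    S=(H[...,1]>110)&(H[...,2]>60)
    hue=H[...,0].astype(int)
    ms={'green':S&(hue>45)&(hue<90),'red':S&((hue<6)|(hue>172)),'blue':S&(hue>95)&(hue<125),'wood':(hue>8)&(hue<28)&(H[...,1]>60)&(H[...,2]>50)}
    for k,m in ms.items():
        cs,_=cv2.findContours(m.astype(np.uint8),cv2.RETR_EXTERNAL,cv2.CHAIN_APPROX_NONE)
        for c in cs:
            a=cv2.contourArea(c)
            if a<200:continue
            mm=np.zeros(m.shape,np.uint8);cv2.drawContours(mm,[c],-1,1,-1)
            P=C[mm>0];zt=np.percentile(P[:,2],90)
            if P[:,0].mean()>1.3 or a>40000: continue
            top=P[np.abs(P[:,2]-zt)<.005]
            r=cv2.minAreaRect((top[:,:2]*1000).astype(np.float32))
            print(n,k,int(a),'px',c.reshape(-1,2).mean(0).round(),'ztop %.3f'%zt,'topmean',(top.mean(0)*1000).round(1),'rect',np.round(r[0],1),np.round(r[1],1),round(r[2],1))
E
```

```text
top green 737 px [249. 293.] ztop 0.026 topmean [455.4 127.2  24.5] rect [455.8 127.3] [30.3 70.4] 48.9
top green 962 px [503. 220.] ztop 0.008 topmean [ 604.6 -319.9    6.2] rect [ 584.1 -314.3] [122.2  63.1] 9.8
top red 572 px [364. 229.] ztop 0.023 topmean [571.6 -68.1  20.8] rect [571.7 -68.1] [43.  43.7] 45.5
top red 745 px [294. 238.] ztop 0.026 topmean [553.7  53.2  24.6] rect [553.9  53.3] [69.9 29.9] 32.2
top blue 636 px [295. 364.] ztop 0.023 topmean [339.6  46.7  20.8] rect [339.   46.2] [43.  43.5] 1.4
top blue 599 px [432. 340.] ztop 0.063 topmean [ 385.1 -185.1   62.2] rect [ 384.6 -185.3] [21.5 20.7] 89.9
top wood 612 px [392. 305.] ztop 0.062 topmean [ 442.2 -117.7   62.2] rect [ 442.4 -118. ] [20.9 18.9] 1.2
top wood 7442 px [492. 240.] ztop 0.018 topmean [ 562.  -294.    17.8] rect [ 560.  -293.7] [181.7 122.7] 7.4
top wood 7411 px [161. 221.] ztop 0.018 topmean [580.4 290.5  18.2] rect [579.8 288.9] [122.7 181.2] 84.8
top wood 2100 px [340. 172.] ztop 0.013 topmean [675.3 -25.1  11.5] rect [675.8 -25.1] [83.3 82.6] 9.9
top wood 677 px [422. 113.] ztop 0.036 topmean
[... 1072 characters left out ...]
 440.6 -122.    60.9] rect [ 440.9 -120.3] [21.2 21.3] 0.0
side wood 1624 px [490. 311.] ztop 0.049 topmean [ 773.8 -185.8   49.8] rect [ 780.5 -173.3] [75.1 33.9] 70.8
side wood 1867 px [384. 263.] ztop 0.012 topmean [673.9 -30.3  10.4] rect [673.5 -26.7] [84.6 85.1] 9.8
side wood 2866 px [302. 174.] ztop 0.017 topmean [577.1 278.5  15.6] rect [577.4 286. ] [125.5 179.8] 84.5
side wood 9810 px [340.  35.] ztop 0.204 topmean [709.5 997.2 204.2] rect [701.1 996.4] [192.1 311.9] 76.6
side wood 2856 px [121.  30.] ztop 0.141 topmean [ 27.5 992.1 140.8] rect [ 24.6 991.7] [27.5 12.8] 18.8
side wood 4914 px [39. 34.] ztop 0.046 topmean [-497.7 2014.9   45.6] rect [-497.9 2016.4] [314.8  34.9] 0.0
```

```bash
cat >> h.py <<'E'
def go(x,y,z,yaw=None):
    s=read_state();R=np.array(s['ee_rot']);p=np.array(s['eef_pos'])
    d=R.T@(np.array([x,y,z])-p)/.25
    c=np.degrees(np.arctan2(R[1,1],R[0,1]))
    t=0
    if yaw is not None: t=-((yaw-c+180)%360-180)/45
    w=np.asarray(s['wrist_force'])
    print('t %.2f'%s['time_s'],'p',(p*1000).round(1),'yaw %.1f'%c,'q6 %.0f'%s['qpos'][5],'open %.3f'%s['gripper_width'],'F',w.round(1),'tilt',R[:2,2].round(4))
    print('  shift',d.round(3),'turnz %.3f'%t)
E
python3 -c "
from h import *
go(.455,.126,.12,49.1)"
```

```text
t 0.10 p [251.  599.  213.5] yaw 67.3 q6 -5 open 0.998 F [-0.4  0.1 -0.1] tilt [-0.0009 -0.0017]
  shift [-1.484 -1.429  0.377] turnz 0.404
```

```bash
python3 -m pendant '[[-0.08,-0.08,0.02,0,0,0],[-0.24,-0.23,0.06,0,0,0],[-0.4,-0.39,0.1,0,0,0],[-0.56,-0.54,0.14,0,0,0],[-0.72,-0.7,0.18,0,0,0],[-0.88,-0.86,0.22,0,0,0],[-0.97,-0.95,0.25,0,0,0]]' 1 20; python3 -c "
from h import *
go(.455,.126,.12,49.1)"
```

```text
time_s: 0.98
eef_pos: [0.3832, 0.2843, 0.1512]
ee_rot: [[-0.922, 0.388, -0.001], [0.388, 0.922, -0.001], [0.0, -0.001, -1.0]]
wrist_force: [0.2, 0.7, 0.4]
gripper_width: 0.998
t 0.97 p [383.2 284.3 151.2] yaw 67.2 q6 -37 open 0.998 F [0.2 0.7 0.4] tilt [-0.0008 -0.0008]
  shift [-0.51  -0.472  0.125] turnz 0.401
```

```bash
python3 -m pendant '[[-0.14,-0.13,0.03,0,0,0.1],[-0.28,-0.26,0.07,0,0,0.25],[-0.42,-0.39,0.11,0,0,0.37],[-0.5,-0.46,0.13,0,0,0.4],[-0.51,-0.472,0.14,0,0,0.4],[-0.51,-0.472,0.14,0,0,0.4]]'; python3 - <<'E'
from h import *
go(.455,.126,.006,49.1)
load('top',1);load('side',1)
E
```

```text
time_s: 1.72
eef_pos: [0.4546, 0.1289, 0.1167]
ee_rot: [[-0.758, 0.653, -0.001], [0.653, 0.758, 0.0], [0.001, -0.001, -1.0]]
wrist_force: [0.9, -0.0, -0.9]
gripper_width: 1.0
t 1.73 p [454.6 128.9 116.7] yaw 49.3 q6 -40 open 1.000 F [ 0.9 -0.  -0.9] tilt [-0.0011  0.0003]
  shift [-0.009 -0.007  0.443] turnz 0.004
```

View pics/side1.png

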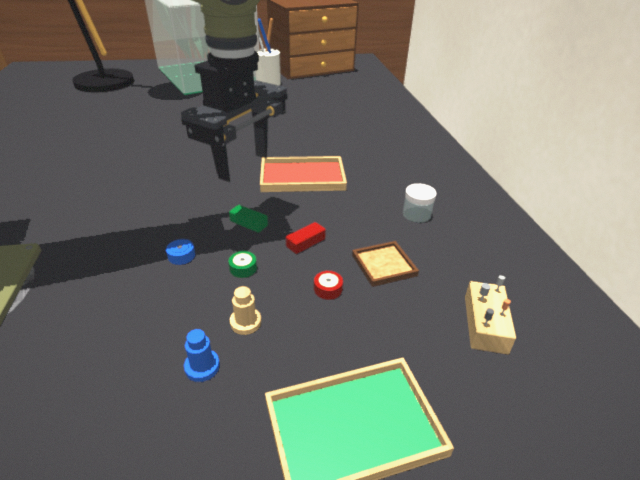

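The gripper is above the green bar, around (248,218) in the side view. Now I'll descend and grip.

```bash
python3 -m pendant '[[0,-0.01,0.08,0,0,0],[-0.01,-0.01,0.22,0,0,0],[-0.01,-0.01,0.34,0,0,0],[-0.01,-0.01,0.42,0,0,0],[-0.01,-0.01,0.448,0,0,0],[-0.01,-0.01,0.448,0,0,0]]'; python3 -m pendant '[[0,0,0,0,0,0],[0,0,0,0,0,0],[0,0,0,0,0,0],[0,0,0,0,0,0],[0,0,0,0,0,0],[0,0,0,0,0,0]]' 0 20
```

```text
time_s: 2.58
eef_pos: [0.4553, 0.1257, 0.0053]
ee_rot: [[-0.758, 0.652, -0.0], [0.652, 0.758, 0.0], [0.0, -0.0, -1.0]]
wrist_force: [0.0, 0.7, 0.3]
gripper_width: 0.997
time_s: 3.32
eef_pos: [0.4553, 0.125, 0.0051]
ee_rot: [[-0.758, 0.653, -0.0], [0.653, 0.758, -0.0], [0.0, -0.0, -1.0]]
wrist_force: [0.3, 0.2, 0.5]
gripper_width: 0.427
```

```bash
python3 -m pendant '[[0,0,0,0,0,0],[0,0,0,0,0,0],[0,0,0,0,0,0],[0,0,0,0,0,0]]'; python3 -m pendant '[[0,0,-0.04,0,0,0],[0,0,-0.14,0,0,0],[0,0,-0.26,0,0,0],[0,0,-0.36,0,0,0],[0,0,-0.4,0,0,0],[0,0,-0.4,0,0,0]]';python3 - <<'E'
from h import *
a=np.radians(7.6);c,s=np.cos(a),np.sin(a);T=np.array([.5595,-.294])
b=T+np.array([[c,-s],[s,c]])@[-.040,0];w=T+np.array([[c,-s],[s,c]])@[.045,0]
print(b,w);go(b[0],b[1],.105,97.6)
E
```

```text
time_s: 3.82
eef_pos: [0.4553, 0.1251, 0.0051]
ee_rot: [[-0.758, 0.653, -0.0], [0.653, 0.758, -0.0], [0.0, -0.0, -1.0]]
wrist_force: [-0.9, 0.1, 0.1]
gripper_width: 0.314
time_s: 4.58
eef_pos: [0.4558, 0.1251, 0.1058]
ee_rot: [[-0.758, 0.653, 0.002], [0.653, 0.758, 0.0], [-0.001, 0.001, -1.0]]
wrist_force: [-0.3, -0.4, -1.0]
gripper_width: 0.31
[ 0.51985138 -0.29929026] [ 0.6041047  -0.28804846]
t 4.58 p [455.8 125.1 105.8] yaw 49.3 q6 -40 open 0.310 F [-0.3 -0.4 -1. ] tilt [0.0015 0.0002]
  shift [-1.302 -1.119  0.003] turnz -1.074
```

```bash
python3 -m pendant '[[-0.06,-0.05,0,0,0,-0.08],[-0.2,-0.17,0,0,0,-0.24],[-0.36,-0.31,0,0,0,-0.42],[-0.52,-0.45,0,0,0,-0.6],[-0.68,-0.58,0,0,0,-0.78],[-0.84,-0.72,0,0,0,-0.94],[-0.94,-0.8,0,0,0,-1.02]]'; python3 -c "
from h import *
go(.520,-.299,.03,97.6)"
```

```text
t 4.58 p [455.8 125.1 105.8] yaw 49.3 q6 -40 open 0.310 F [-0.3 -0.4 -1. ] tilt [0.0015 0.0002]
  shift [-1.301 -1.118  0.303] turnz -1.074out of range: a turn must lie within [-1, 1]
```

```bash
python3 -m pendant '[[-0.06,-0.05,0,0,0,-0.08],[-0.2,-0.17,0,0,0,-0.24],[-0.36,-0.31,0,0,0,-0.42],[-0.52,-0.45,0,0,0,-0.6],[-0.68,-0.58,0,0,0,-0.78],[-0.84,-0.72,0,0,0,-0.94],[-0.94,-0.8,0,0,0,-1.0]]'; python3 -c "
from h import *
go(.520,-.299,.03,97.6)"
```

```text
time_s: 5.45
eef_pos: [0.502, -0.1817, 0.1034]
ee_rot: [[-0.997, -0.074, -0.002], [-0.074, 0.997, 0.001], [0.002, 0.001, -1.0]]
wrist_force: [-0.2, 0.1, -0.2]
gripper_width: 0.313
t 5.45 p [ 502.  -181.7  103.4] yaw 94.3 q6 -120 open 0.313 F [-0.2  0.1 -0.2] tilt [-0.0025  0.001 ]
  shift [-0.038 -0.474  0.293] turnz -0.074
```

```bash
python3 -m pendant '[[-0.01,-0.1,0,0,0,-0.03],[-0.02,-0.24,0,0,0,-0.07],[-0.03,-0.38,0.04,0,0,-0.07],[-0.04,-0.46,0.12,0,0,-0.07],[-0.04,-0.474,0.22,0,0,-0.07],[-0.04,-0.474,0.28,0,0,-0.07],[-0.04,-0.474,0.293,0,0,-0.07],[-0.04,-0.474,0.293,0,0,-0.07]]'; python3 - <<'E'
from h import *
go(.520,-.299,.0105,97.6)
load('side',2)
load('top',2)
E
```

```text
time_s: 6.45
eef_pos: [0.5218, -0.2969, 0.032]
ee_rot: [[-0.992, -0.13, -0.0], [-0.13, 0.992, 0.0], [0.0, 0.0, -1.0]]
wrist_force: [0.2, 0.5, -0.8]
gripper_width: 0.311
t 6.45 p [ 521.8 -296.9   32. ] yaw 97.4 q6 -132 open 0.311 F [ 0.2  0.5 -0.8] tilt [-0.0001  0.    ]
  shift [ 0.008 -0.007  0.086] turnz -0.003
```

View pics/side2.png

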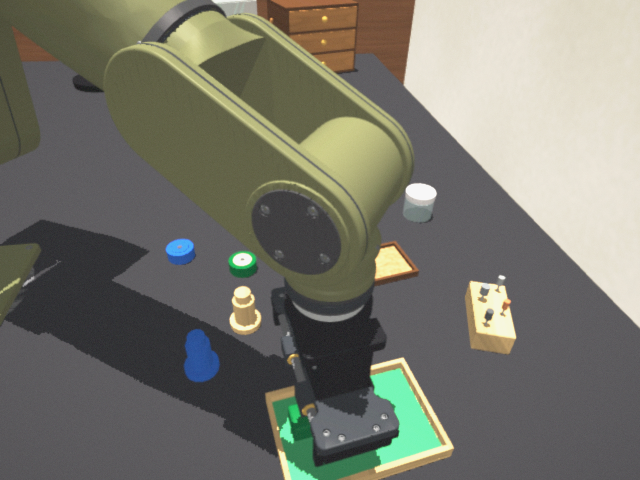

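The bar is held over the left part of the green tray at about (300,425), inside the walls. I'll lower it and release.

```bash
python3 -m pendant '[[0,-0.005,0.03,0,0,0],[0,-0.005,0.06,0,0,0],[0,-0.005,0.08,0,0,0],[0,-0.005,0.087,0,0,0],[0,-0.005,0.087,0,0,0]]'; python3 -m pendant '[[0,0,0,0,0,0],[0,0,0,0,0,0],[0,0,0,0,0,0]]' 0.56; python3 -c "
from h import *
go(.4408,-.002,.11,97.6)"
```

```text
time_s: 7.18
eef_pos: [0.522, -0.2986, 0.0102]
ee_rot: [[-0.992, -0.129, 0.0], [-0.129, 0.992, -0.0], [-0.0, -0.0, -1.0]]
wrist_force: [0.1, 0.0, -0.3]
gripper_width: 0.312
time_s: 7.55
eef_pos: [0.5219, -0.2985, 0.0102]
ee_rot: [[-0.992, -0.129, 0.0], [-0.129, 0.992, -0.0], [-0.0, -0.0, -1.0]]
wrist_force: [0.4, 0.5, 0.3]
gripper_width: 0.545
t 7.55 p [ 521.9 -298.5   10.2] yaw 97.4 q6 -132 open 0.545 F [0.4 0.5 0.3] tilt [ 0.0002 -0.0001]
  shift [ 0.169  1.218 -0.399] turnz -0.004
```

```bash
python3 -m pendant '[[0,0,-0.05,0,0,0],[0,0,-0.16,0,0,0],[0,0.04,-0.28,0,0,0],[0.02,0.16,-0.36,0,0,0],[0.04,0.34,-0.4,0,0,0],[0.08,0.54,-0.4,0,0,0],[0.1,0.74,-0.4,0,0,0],[0.13,0.94,-0.4,0,0,0],[0.15,1.0,-0.4,0,0,0]]' 1; python3 - <<'E'
from h import *
go(.4408,-.002,.11,97.6)
d=load('top',3);
E
```

```text
time_s: 8.68
eef_pos: [0.4519, -0.0536, 0.111]
ee_rot: [[-0.991, -0.132, 0.001], [-0.132, 0.991, -0.0], [-0.001, -0.0, -1.0]]
wrist_force: [0.2, 0.3, -0.7]
gripper_width: 0.997
t 8.68 p [451.9 -53.6 111. ] yaw 97.6 q6 -111 open 0.997 F [ 0.2  0.3 -0.7] tilt [ 0.0013 -0.0002]
  shift [0.017 0.21  0.004] turnz -0.001
```

View pics/top3.png

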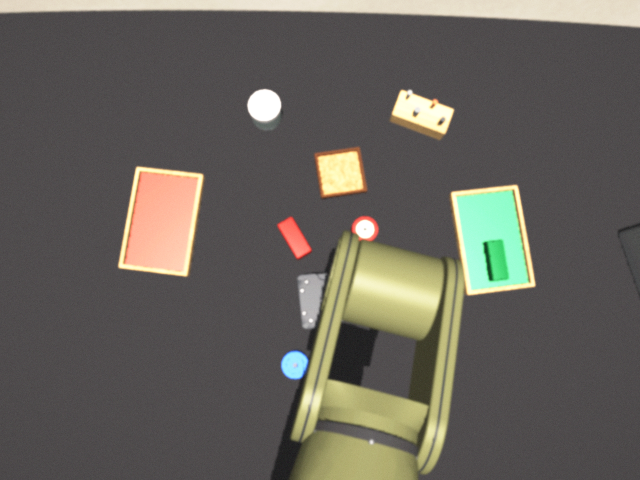

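Green bar lies in the green tray at (497,261). Next is the green wheel.

```bash
python3 -m pendant '[[0.01,0.1,0,0,0,0],[0.017,0.19,0.04,0,0,0],[0.017,0.21,0.14,0,0,0],[0.017,0.21,0.26,0,0,0],[0.017,0.21,0.36,0,0,0],[0.017,0.21,0.415,0,0,0],[0.017,0.21,0.425,0,0,0],[0.017,0.21,0.425,0,0,0]]'; python3 -m pendant '[[0,0,0,0,0,0],[0,0,0,0,0,0],[0,0,0,0,0,0],[0,0,0,0,0,0],[0,0,0,0,0,0],[0,0,0,0,0,0],[0,0,0,0,0,0],[0,0,0,0,0,0]]' 0 15
```

```text
time_s: 9.72
eef_pos: [0.4422, -0.0043, 0.0047]
ee_rot: [[-0.992, -0.129, 0.001], [-0.129, 0.992, -0.0], [-0.001, -0.0, -1.0]]
wrist_force: [-0.4, -0.5, -0.6]
gripper_width: 1.002
time_s: 10.72
eef_pos: [0.4414, -0.0038, 0.0039]
ee_rot: [[-0.992, -0.129, -0.0], [-0.129, 0.992, 0.0], [0.0, 0.0, -1.0]]
wrist_force: [-0.6, 0.1, 0.9]
gripper_width: 0.472
```

```bash
python3 -m pendant '[[0,0,-0.05,0,0,0],[0,0,-0.16,0,0,0],[0,0,-0.28,0,0,0],[-0.06,-0.08,-0.36,0,0,0],[-0.14,-0.24,-0.4,0,0,0],[-0.22,-0.42,-0.4,0,0,0],[-0.3,-0.6,-0.4,0,0,0],[-0.38,-0.78,-0.4,0,0,0],[-0.46,-0.92,-0.4,0,0,0],[-0.48,-0.97,-0.4,0,0,0]]'; python3 - <<'E'
from h import *
go(.604,-.288,.03,97.6)
E
```

```text
time_s: 11.98
eef_pos: [0.5927, -0.2308, 0.1047]
ee_rot: [[-0.992, -0.128, 0.001], [-0.128, 0.992, -0.001], [-0.001, -0.001, -1.0]]
wrist_force: [0.2, 0.2, -0.0]
gripper_width: 0.467
t 11.97 p [ 592.7 -230.8  104.7] yaw 97.3 q6 -123 open 0.467 F [ 0.2  0.2 -0. ] tilt [ 0.0008 -0.0006]
  shift [-0.015 -0.233  0.299] turnz -0.006
```

```bash
python3 -m pendant '[[0,-0.08,0,0,0,0],[-0.01,-0.19,0.03,0,0,0],[-0.015,-0.233,0.12,0,0,0],[-0.015,-0.233,0.22,0,0,0],[-0.015,-0.233,0.3,0,0,0],[-0.015,-0.233,0.33,0,0,0],[-0.015,-0.233,0.36,0,0,0],[-0.015,-0.233,0.378,0,0,0],[-0.015,-0.233,0.382,0,0,0],[-0.015,-0.233,0.382,0,0,0]]'; python3 -c "
from h import *
go(.604,-.288,.009,97.6)"
```

```text
time_s: 13.22
eef_pos: [0.6033, -0.2864, 0.009]
ee_rot: [[-0.992, -0.129, 0.001], [-0.129, 0.992, -0.001], [-0.001, -0.001, -1.0]]
wrist_force: [0.1, 0.0, 0.5]
gripper_width: 0.471
t 13.22 p [ 603.3 -286.4    9. ] yaw 97.4 q6 -127 open 0.471 F [0.1 0.  0.5] tilt [ 0.0009 -0.0006]
  shift [-0.002 -0.007  0.   ] turnz -0.004
```

```bash
python3 -m pendant '[[0,0,0,0,0,0],[0,0,0,0,0,0],[0,0,0,0,0,0]]' 0.68; python3 -m pendant '[[0,0,-0.05,0,0,0],[0,0,-0.16,0,0,0],[0,0.04,-0.28,0,0,0],[0,0.16,-0.38,0,0,0],[0,0.34,-0.4,0,0,0],[0,0.54,-0.4,0,0,0],[0,0.74,-0.4,0,0,-0.1],[0,0.94,-0.4,0,0,-0.3],[0,1.0,-0.4,0,0,-0.5]]' 1; python3 - <<'E'
from h import *
go(.5527,.0515,.11,121.7)
d=load('top',4);
E
```

```text
time_s: 13.6
eef_pos: [0.603, -0.2862, 0.0086]
ee_rot: [[-0.992, -0.129, 0.0], [-0.129, 0.992, -0.0], [-0.0, -0.0, -1.0]]
wrist_force: [-0.6, -0.2, -0.3]
gripper_width: 0.667
time_s: 14.72
eef_pos: [0.5704, -0.0358, 0.1095]
ee_rot: [[-0.863, -0.506, 0.001], [-0.506, 0.863, 0.0], [-0.001, -0.0, -1.0]]
wrist_force: [1.3, -0.6, -0.6]
gripper_width: 1.0
t 14.72 p [570.4 -35.8 109.5] yaw 120.4 q6 -129 open 1.000 F [ 1.3 -0.6 -0.6] tilt [0.0011 0.0002]
  shift [-0.115  0.337 -0.002] turnz -0.029
```

View pics/top4.png

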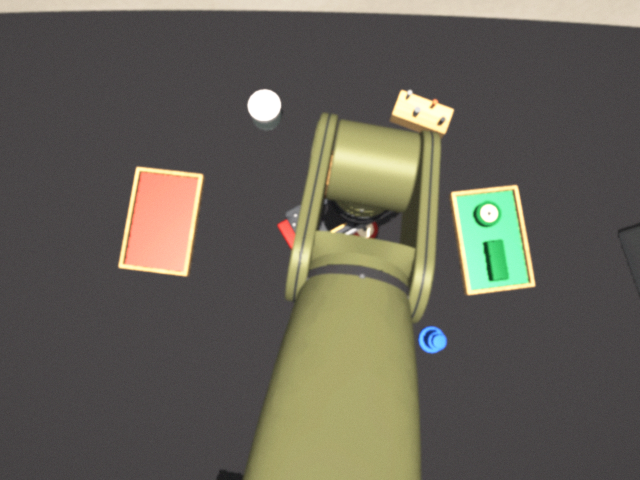

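The green wheel (487,213) and green bar (497,261) are both in the green tray. Next is the red bar.

```bash
python3 -m pendant '[[-0.04,0.1,0,0,0,-0.02],[-0.09,0.26,0,0,0,-0.03],[-0.115,0.335,0.03,0,0,-0.03],[-0.115,0.337,0.12,0,0,-0.03],[-0.115,0.337,0.24,0,0,-0.03],[-0.115,0.337,0.35,0,0,-0.03],[-0.115,0.337,0.405,0,0,-0.03],[-0.115,0.337,0.418,0,0,-0.03],[-0.115,0.337,0.418,0,0,-0.03]]'; python3 -m pendant '[[0,0,0,0,0,0],[0,0,0,0,0,0],[0,0,0,0,0,0],[0,0,0,0,0,0],[0,0,0,0,0,0],[0,0,0,0,0,0],[0,0,0,0,0,0],[0,0,0,0,0,0],[0,0,0,0,0,0],[0,0,0,0,0,0]]' 0 20; python3 - <<'E'
from h import *
a=np.radians(-5.3);c,s=np.cos(a),np.sin(a);T=np.array([.5785,.2875])
M=np.array([[c,-s],[s,c]])
b=T+M@[-.040,0];w=T+M@[.045,0]
print(b,w);go(b[0],b[1],.105,84.7)
E
```

```text
time_s: 15.9
eef_pos: [0.5543, 0.0489, 0.0046]
ee_rot: [[-0.855, -0.519, 0.001], [-0.519, 0.855, -0.0], [-0.001, -0.001, -1.0]]
wrist_force: [0.2, -0.2, 0.4]
gripper_width: 1.001
time_s: 17.15
eef_pos: [0.5535, 0.0492, 0.0039]
ee_rot: [[-0.855, -0.519, -0.0], [-0.519, 0.855, 0.0], [0.0, 0.0, -1.0]]
wrist_force: [-0.6, 0.7, -0.2]
gripper_width: 0.313
[0.53867101 0.29119482] [0.62330761 0.28334332]
t 17.15 p [553.5  49.2   3.9] yaw 121.3 q6 -122 open 0.313 F [-0.6  0.7 -0.2] tilt [-0.0001  0.0001]
  shift [-0.452  0.858 -0.404] turnz 0.813
```

```bash
python3 -m pendant '[[0,0,-0.05,0,0,0],[0,0,-0.16,0,0,0],[0,0,-0.28,0,0,0],[-0.04,0.07,-0.37,0,0,0.08],[-0.12,0.22,-0.4,0,0,0.24],[-0.2,0.38,-0.4,0,0,0.42],[-0.29,0.55,-0.4,0,0,0.6],[-0.37,0.71,-0.4,0,0,0.74],[-0.43,0.82,-0.4,0,0,0.8],[-0.452,0.858,-0.4,0,0,0.813],[-0.452,0.858,-0.35,0,0,0.813],[-0.452,0.858,-0.28,0,0,0.813]]'; python3 - <<'E'
from h import *
go(.5387,.2912,.009,84.7)
load('side',5)
E
```

```text
time_s: 18.65
eef_pos: [0.5391, 0.29, 0.0731]
ee_rot: [[-0.996, 0.093, 0.0], [0.093, 0.996, -0.0], [-0.0, -0.0, -1.0]]
wrist_force: [-0.1, 0.1, -1.1]
gripper_width: 0.316
t 18.65 p [539.1 290.   73.1] yaw 84.6 q6 -61 open 0.316 F [-0.1  0.1 -1.1] tilt [ 0.0004 -0.0003]
  shift [0.002 0.005 0.257] turnz -0.001
```

View pics/side5.png

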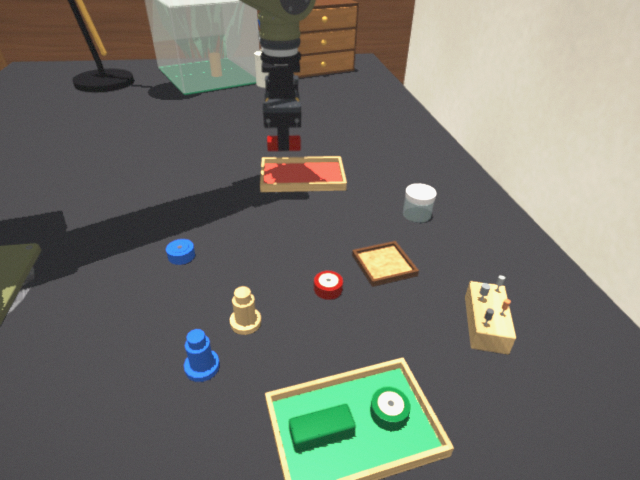

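The red bar is held over the left part of the red tray at (284,143), and both green parts lie flat in theirs. I'll lower and release it.

```bash
python3 -m pendant '[[0,0.005,0.05,0,0,0],[0,0.005,0.13,0,0,0],[0,0.005,0.19,0,0,0],[0,0.005,0.22,0,0,0],[0,0.005,0.245,0,0,0],[0,0.005,0.256,0,0,0],[0,0.005,0.256,0,0,0]]'; python3 -m pendant '[[0,0,0,0,0,0],[0,0,0,0,0,0],[0,0,0,0,0,0]]' 0.56; python3 -c "
from h import *
go(.5707,-.0693,.11,84.7)"
```

```text
time_s: 19.58
eef_pos: [0.5391, 0.2925, 0.0101]
ee_rot: [[-0.996, 0.093, 0.0], [0.093, 0.996, 0.0], [-0.0, 0.0, -1.0]]
wrist_force: [-0.1, -0.4, -1.2]
gripper_width: 0.314
time_s: 19.95
eef_pos: [0.5392, 0.2925, 0.0104]
ee_rot: [[-0.996, 0.093, 0.001], [0.093, 0.996, 0.0], [-0.001, 0.0, -1.0]]
wrist_force: [0.4, -0.3, 0.2]
gripper_width: 0.542
t 19.95 p [539.2 292.5  10.4] yaw 84.7 q6 -61 open 0.542 F [ 0.4 -0.3  0.2] tilt [0.0007 0.0003]
  shift [-0.26  -1.429 -0.399] turnz -0.000
```

```bash
python3 -m pendant '[[0,0,-0.05,0,0,0],[0,0,-0.16,0,0,0],[0,-0.04,-0.28,0,0,0],[-0.02,-0.16,-0.38,0,0,0],[-0.05,-0.34,-0.4,0,0,0],[-0.09,-0.54,-0.4,0,0,0],[-0.13,-0.74,-0.4,0,0,0],[-0.17,-0.92,-0.4,0,0,0],[-0.19,-1.0,-0.4,0,0,0]]' 1; python3 -c "
from h import *
load('side',6)
go(.5707,-.0693,.0045,84.7)"
```

```text
time_s: 21.08
eef_pos: [0.5636, 0.037, 0.1111]
ee_rot: [[-0.995, 0.095, 0.002], [0.095, 0.995, -0.0], [-0.002, 0.0, -1.0]]
wrist_force: [0.7, 0.1, 0.3]
gripper_width: 1.001
t 21.12 p [563.9  35.9 110.9] yaw 84.5 q6 -86 open 0.999 F [ 0.5 -1.2 -0.1] tilt [ 0.0016 -0.0012]
  shift [-0.066 -0.416  0.426] turnz -0.004
```

View pics/side6.png

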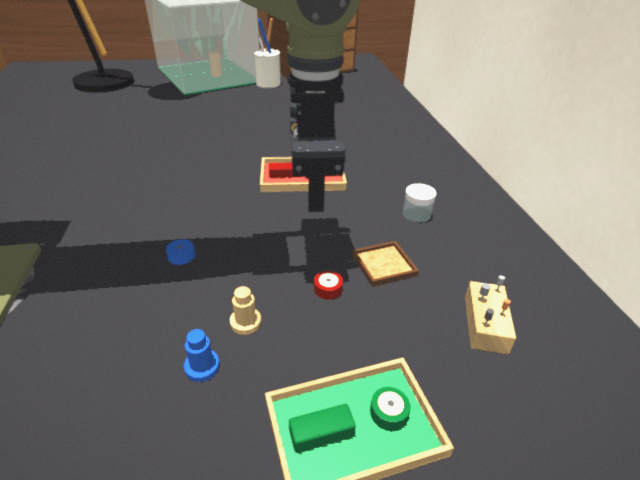

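The red bar sits in the red tray at (281,170). The red wheel at (328,285) is next.

```bash
python3 -m pendant '[[-0.02,-0.12,0,0,0,0],[-0.05,-0.3,0,0,0,0],[-0.065,-0.4,0.04,0,0,0],[-0.067,-0.416,0.14,0,0,0],[-0.067,-0.416,0.26,0,0,0],[-0.067,-0.416,0.36,0,0,0],[-0.067,-0.416,0.415,0,0,0],[-0.067,-0.416,0.425,0,0,0],[-0.067,-0.416,0.425,0,0,0]]'; python3 -m pendant '[[0,0,0,0,0,0],[0,0,0,0,0,0],[0,0,0,0,0,0],[0,0,0,0,0,0],[0,0,0,0,0,0],[0,0,0,0,0,0],[0,0,0,0,0,0],[0,0,0,0,0,0]]' 0 15; python3 -c "
from h import *
go(.6233,.2833,.11,84.7)"
```

```text
time_s: 22.25
eef_pos: [0.5709, -0.0659, 0.0045]
ee_rot: [[-0.996, 0.092, 0.001], [0.092, 0.996, -0.0], [-0.001, -0.0, -1.0]]
wrist_force: [0.7, 0.5, 1.1]
gripper_width: 1.0
time_s: 23.25
eef_pos: [0.5701, -0.0661, 0.0037]
ee_rot: [[-0.996, 0.093, 0.0], [0.093, 0.996, -0.0], [-0.0, -0.0, -1.0]]
wrist_force: [-0.2, -0.0, -0.2]
gripper_width: 0.467
t 23.25 p [570.1 -66.1   3.7] yaw 84.7 q6 -97 open 0.467 F [-0.2 -0.  -0.2] tilt [ 0.     -0.0001]
  shift [-0.082  1.411 -0.425] turnz -0.000
```

```bash
python3 -m pendant '[[0,0,-0.05,0,0,0],[0,0,-0.16,0,0,0],[0,0.04,-0.28,0,0,0],[0,0.16,-0.38,0,0,0],[-0.02,0.32,-0.4,0,0,0],[-0.03,0.5,-0.4,0,0,0],[-0.04,0.7,-0.4,0,0,0],[-0.06,0.88,-0.4,0,0,0],[-0.07,1.0,-0.4,0,0,0]]'; python3 -m pendant '[[0,0.16,0,0,0,0],[-0.01,0.32,0,0,0,0],[-0.015,0.4,0.02,0,0,0],[-0.015,0.41,0.1,0,0,0],[-0.015,0.41,0.2,0,0,0],[-0.015,0.41,0.28,0,0,0],[-0.015,0.41,0.32,0,0,0],[-0.015,0.41,0.32,0,0,0]]';python3 -c "
from h import *
load('side',7)
go(.6233,.2833,.0085,84.7)"
```

```text
time_s: 24.38
eef_pos: [0.611, 0.1834, 0.1047]
ee_rot: [[-0.996, 0.091, 0.001], [0.091, 0.996, 0.0], [-0.001, 0.001, -1.0]]
wrist_force: [0.4, -1.0, -0.9]
gripper_width: 0.471
time_s: 25.38
eef_pos: [0.6233, 0.2821, 0.0224]
ee_rot: [[-0.996, 0.093, -0.002], [0.093, 0.996, -0.001], [0.002, -0.001, -1.0]]
wrist_force: [0.8, -0.8, 0.1]
gripper_width: 0.467
t 25.43 p [624.1 282.5  23.6] yaw 84.7 q6 -65 open 0.469 F [ 0.6 -0.5  0.2] tilt [-0.0001 -0.0001]
  shift [0.004 0.003 0.06 ] turnz -0.001
```

View pics/side7.png

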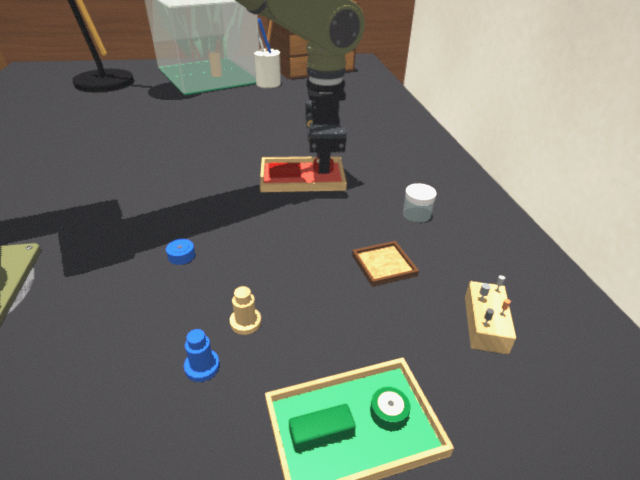

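The red wheel is over the right part of the red tray at (323,168). I'll lower and release.

```bash
python3 -m pendant '[[0,0,0.02,0,0,0],[0,0,0.04,0,0,0],[0,0,0.055,0,0,0],[0,0,0.06,0,0,0],[0,0,0.06,0,0,0]]'; python3 -m pendant '[[0,0,0,0,0,0],[0,0,0,0,0,0],[0,0,0,0,0,0]]' 0.68; python3 -c "
from h import *
go(.4417,-.1192,.125,84.7)"
```

```text
time_s: 26.05
eef_pos: [0.6241, 0.283, 0.0087]
ee_rot: [[-0.996, 0.093, 0.0], [0.093, 0.996, 0.0], [-0.0, 0.0, -1.0]]
wrist_force: [0.0, 0.9, -0.6]
gripper_width: 0.473
time_s: 26.42
eef_pos: [0.624, 0.2829, 0.0087]
ee_rot: [[-0.996, 0.093, 0.0], [0.093, 0.996, 0.0], [-0.0, 0.0, -1.0]]
wrist_force: [0.3, 0.1, 0.4]
gripper_width: 0.667
t 26.43 p [624.  282.9   8.7] yaw 84.7 q6 -65 open 0.667 F [0.3 0.1 0.4] tilt [0.0002 0.0001]
  shift [ 0.577 -1.669 -0.465] turnz -0.000
```

```bash
python3 -m pendant '[[0,0,-0.05,0,0,0],[0,0,-0.16,0,0,0],[0.01,-0.04,-0.28,0,0,0],[0.05,-0.16,-0.38,0,0,0],[0.11,-0.32,-0.45,0,0,0],[0.17,-0.5,-0.47,0,0,0],[0.24,-0.7,-0.47,0,0,0],[0.3,-0.88,-0.47,0,0,0],[0.34,-1.0,-0.47,0,0,0]]' 1; python3 -m pendant '[[0.05,-0.16,0,0,0,0],[0.11,-0.34,0,0,0,0],[0.18,-0.52,0,0,0,0],[0.22,-0.64,0,0,0,0],[0.235,-0.669,0,0,0,0],[0.235,-0.669,0,0,0,0]]';python3 -c "
from h import *
load('side',8);load('top',8)
go(.4417,-.1192,.015,84.7)"
```

```text
time_s: 27.55
eef_pos: [0.5156, 0.0403, 0.1273]
ee_rot: [[-0.996, 0.094, 0.002], [0.094, 0.996, -0.0], [-0.002, -0.0, -1.0]]
wrist_force: [0.5, -0.6, 0.9]
gripper_width: 1.0
time_s: 28.3
eef_pos: [0.4424, -0.1192, 0.1267]
ee_rot: [[-0.996, 0.094, 0.001], [0.094, 0.996, 0.0], [-0.001, 0.0, -1.0]]
wrist_force: [1.0, 0.1, -0.0]
gripper_width: 0.999
t 28.40 p [ 442.6 -118.5  126.5] yaw 84.7 q6 -106 open 1.001 F [-0.1 -0.7  0.3] tilt [0.0006 0.0002]
  shift [ 0.004 -0.003  0.446] turnz 0.001
```

View pics/side8.png

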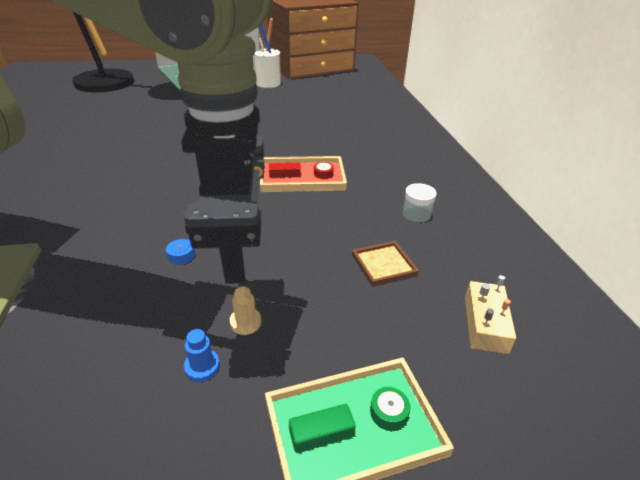

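View pics/top8.png

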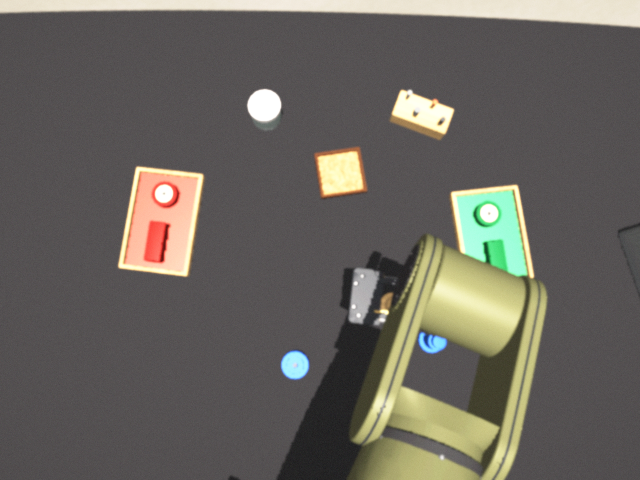

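All four coloured parts are in their trays, red ones at (156,241) and (165,194). The gripper is over the mandrel and clear of the blue one. Next I'll grip its shaft.

```bash
python3 -m pendant '[[0.002,0,0.08,0,0,0],[0.004,0,0.2,0,0,0],[0.004,0,0.32,0,0,0],[0.004,0,0.41,0,0,0],[0.004,0,0.442,0,0,0],[0.004,0,0.446,0,0,0]]'; python3 -m pendant '[[0,0,0,0,0,0],[0,0,0,0,0,0],[0,0,0,0,0,0],[0,0,0,0,0,0],[0,0,0,0,0,0],[0,0,0,0,0,0],[0,0,0,0,0,0],[0,0,0,0,0,0],[0,0,0,0,0,0],[0,0,0,0,0,0]]' 0 20; python3 -c "
from h import *
go(.6745,-.026,.1,99.9)"
```

```text
time_s: 29.15
eef_pos: [0.4414, -0.1185, 0.0146]
ee_rot: [[-0.996, 0.092, -0.001], [0.092, 0.996, 0.0], [0.001, 0.0, -1.0]]
wrist_force: [0.5, 0.1, 1.0]
gripper_width: 1.0
time_s: 30.4
eef_pos: [0.4411, -0.1191, 0.0146]
ee_rot: [[-0.996, 0.093, -0.0], [0.093, 0.996, -0.0], [-0.0, -0.0, -1.0]]
wrist_force: [-0.1, 0.4, -0.9]
gripper_width: 0.313
t 30.40 p [ 441.1 -119.1   14.6] yaw 84.7 q6 -107 open 0.313 F [-0.1  0.4 -0.9] tilt [-0. -0.]
  shift [-0.895  0.457 -0.341] turnz -0.338
```

```bash
python3 -m pendant '[[0,0,-0.05,0,0,0],[0,0,-0.15,0,0,0],[0,0,-0.25,0,0,0],[-0.08,0.04,-0.31,0,0,0],[-0.22,0.11,-0.34,0,0,0],[-0.38,0.19,-0.34,0,0,0],[-0.54,0.27,-0.34,0,0,0],[-0.7,0.36,-0.34,0,0,0],[-0.83,0.42,-0.34,0,0,0],[-0.885,0.452,-0.34,0,0,0],[-0.895,0.457,-0.34,0,0,0],[-0.895,0.457,-0.34,0,0,0]]';python3 -c "
from h import *
load('side',9);load('top',9)
go(.6745,-.026,.02,84.7)"
```

```text
time_s: 31.9
eef_pos: [0.6737, -0.0264, 0.0996]
ee_rot: [[-0.996, 0.093, -0.001], [0.093, 0.996, -0.0], [0.001, -0.0, -1.0]]
wrist_force: [-0.9, -1.2, -0.4]
gripper_width: 0.314
t 32.00 p [673.6 -26.6  99.7] yaw 84.6 q6 -91 open 0.315 F [ 0.7 -1.9 -0.2] tilt [-0.0006 -0.    ]
  shift [-0.004  0.003  0.319] turnz -0.001
```

View pics/side9.png

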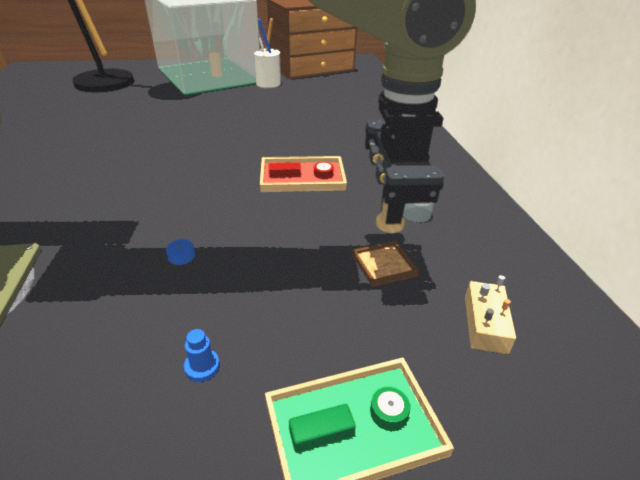

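The mandrel is held upright over the cork tray, its foot at about (391,223). I'll lower it gently.

```bash
python3 -m pendant '[[-0.004,0.002,0.05,0,0,0],[-0.004,0.002,0.13,0,0,0],[-0.004,0.002,0.2,0,0,0],[-0.004,0.002,0.25,0,0,0],[-0.004,0.002,0.28,0,0,0],[-0.004,0.002,0.3,0,0,0],[-0.004,0.002,0.315,0,0,0],[-0.004,0.002,0.32,0,0,0],[-0.004,0.002,0.32,0,0,0],[-0.004,0.002,0.32,0,0,0]]';python3 -c "
from h import *
load('side',10)
go(.6745,-.026,.0195,84.7)"
```

```text
time_s: 33.25
eef_pos: [0.6758, -0.0257, 0.0201]
ee_rot: [[-0.996, 0.093, 0.001], [0.093, 0.996, -0.0], [-0.001, -0.0, -1.0]]
wrist_force: [-0.1, -0.5, 0.6]
gripper_width: 0.313
t 33.30 p [675.8 -25.7  20. ] yaw 84.7 q6 -91 open 0.312 F [-0.2 -0.2 -0.1] tilt [ 0.0006 -0.0001]
  shift [ 0.005 -0.002  0.002] turnz -0.000
```

View pics/side10.png

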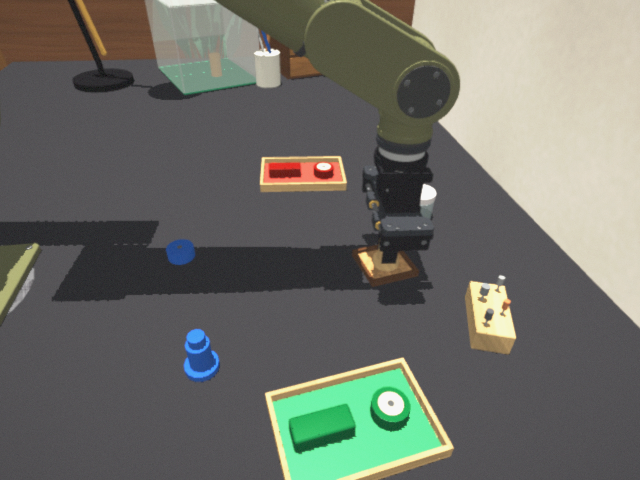

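```bash
python3 -m pendant '[[0,0,0.002,0,0,0],[0,0,0.002,0,0,0]]'; python3 -m pendant '[[0,0,0.002,0,0,0],[0,0,0,0,0,0],[0,0,0,0,0,0],[0,0,0,0,0,0]]' 0.7; python3 -m pendant '[[0,0,-0.05,0,0,0],[0,0,-0.15,0,0,0],[0,0,-0.28,0,0,0],[0,0,-0.42,0,0,0],[0,0,-0.54,0,0,0],[0.1,0,-0.6,0,0,0],[0.24,0,-0.6,0,0,0],[0.42,0,-0.6,0,0,0],[0.6,0,-0.6,0,0,0],[0.8,0,-0.6,0,0,0],[0.93,0,-0.6,0,0,0],[0.97,0,-0.6,0,0,0]]'; python3 -c "
from h import *
load('side',11);load('top',11);go(.4,0,.17)"
```

```text
time_s: 33.55
eef_pos: [0.6758, -0.0257, 0.0197]
ee_rot: [[-0.996, 0.093, 0.0], [0.093, 0.996, -0.0], [-0.0, -0.0, -1.0]]
wrist_force: [-1.0, 0.5, 2.1]
gripper_width: 0.312
time_s: 34.05
eef_pos: [0.6755, -0.0257, 0.0191]
ee_rot: [[-0.996, 0.093, -0.0], [0.093, 0.996, -0.0], [0.0, -0.0, -1.0]]
wrist_force: [0.3, 1.0, -0.5]
gripper_width: 0.667
time_s: 35.55
eef_pos: [0.4332, -0.0031, 0.17]
ee_rot: [[-0.996, 0.093, 0.002], [0.093, 0.996, -0.0], [-0.002, -0.0, -1.0]]
wrist_force: [-0.6, -1.0, -0.3]
gripper_width: 0.701
t 35.65 p [434.2  -3.2 170.1] yaw 84.7 q6 -92 open 0.697 F [ 0.4 -1.4  0.5] tilt [ 0.0022 -0.0003]
  shift [ 0.138  0.    -0.   ] turnz 0.000
```

View pics/side11.png

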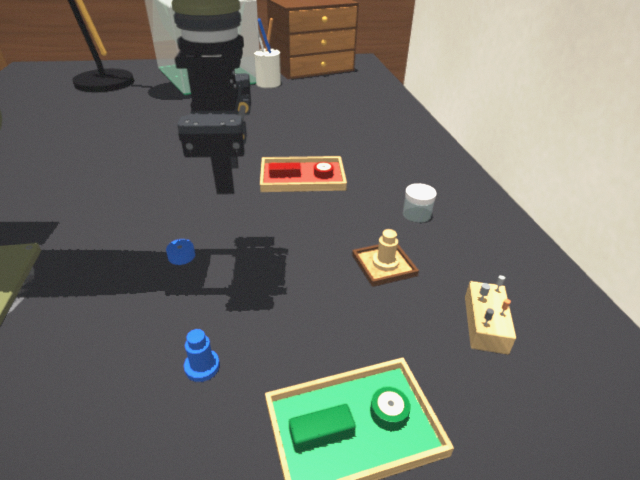

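View pics/top11.png

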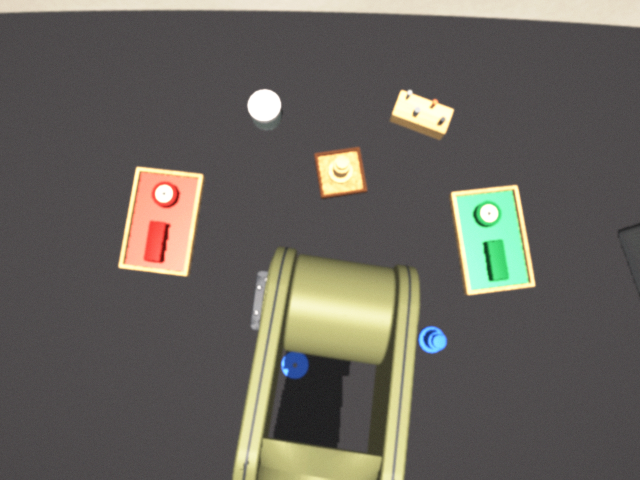

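Both views show the bars and wheels in their trays and the mandrel upright in the cork tray at top-view (342,167). The bystanders and blue parts look unmoved. I'll check the heights, then hand in.

```bash
python3 - <<'E'
from h import *
d=dict(np.load('top11.npz'));C=cloud(d);d0=dict(np.load('top0.npz'));C0=cloud(d0)
for n,(u,v) in dict(gbar=(497,261),gwheel=(487,213),rbar=(156,241),rwheel=(165,194),mandrel=(343,165)).items():
    P=C[v-3:v+4,u-3:u+4].reshape(-1,3);print(n,(np.median(P,0)*1000).round(1),'z spread',(np.ptp(P[:,2])*1000).round(1))
for n,(u,v,r) in dict(jar=(264,106,22),block=(422,113,35),bluem=(432,340,14),bluew=(295,365,12)).items():
    a=d['color'][v-r:v+r,u-r:u+r].astype(int)-d0['color'][v-r:v+r,u-r:u+r];print(n,'mean abs diff',np.abs(a).mean().round(2),np.abs(a).max())
E
```

```text
gbar [ 519.5 -295.6   29.3] z spread 842.3
gwheel [ 603.6 -281.8   26.5] z spread 6.9
rbar [540.8 290.3  29.9] z spread 839.4
rwheel [624.4 281.2  26.4] z spread 843.3
mandrel [671.  -26.4  67.8] z spread 813.0
jar mean abs diff 2.82 13
block mean abs diff 4.04 16
bluem mean abs diff 4.8 21
bluew mean abs diff 103.16 161
```

```bash
python3 -c "
from bench import *
print(read_state()['time_s']);print(finish_job())"
```

```text
35.65
the job is handed in; nothing more can be done
None
```

I placed the parts in the order asked: green bar, green wheel, red bar, red wheel, then the mandrel. I handed the job in at 35.65 s with the gripper clear of everything.

**What the last checks showed:**
- **Bars and wheels:** each is in its own tray. In the top camera's depth readings, the bar tops are at 29–30 mm and the wheel tops at about 26.5 mm. Lying flat on the floor would give 29 and 25 mm, and the calibration is good to about 2 mm.
- **Mandrel:** it stands upright in the cork tray with its top at 68 mm, where 67 mm was expected. It is roughly centred.
- **Bystanders and blue mandrel:** the jar, the bur block and the blue mandrel match the first top picture almost exactly.

**Checks that failed or were weaker:**
- **Blue wheel:** the before-and-after top picture comparison failed because the arm and its shadow covered it. I judged it unmoved from the side view, where it is still at about (180,251).
- **Depth spread:** the flatness check by depth spread was spoiled by pixels with no reading, apart from the green wheel. Flatness of the others rests on the median heights and the pictures.
- **Red bar:** it may have been released about 1 mm above the tray floor, because the gripper still showed its weight just before opening.

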